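Feel out the gear play and pin the swing arm in its middle

ROBOT

A 7-joint arm with a two-finger parallel gripper is mounted at the origin on the work surface. World frame = base frame: x ahead of the robot, y to its left, z up, the work surface at z = 0. Lengths are in m, angles in rad, forces in N, time in s.
With the tool pointing down it reaches from about 0.425 to 0.875 m from the base axis. Payload 4.7 kg.
Tool frame: the origin (TCP) lies on the centre line of the jaws, within the pads' length; the fingertips stand 8 mm ahead of it and the grasp point (between the pads) lies 11 mm behind it; z points along the fingers, y is the direction in which the jaws open and shut (so a half turn about z gives the same grasp; the last joint's range is limited). The gripper opens to 87 mm and grips with 3 to 60 N. Pads are 19 mm wide; open, the fingers measure 117 mm over their backs; the gripper's body (75 mm by 190 mm) begins 51 mm behind the grasp point.
Start: joints at [0.014, 0.321, -0.07, 1.45, 0.023, 1.371, -0.057], TCP at [0.65, -0, 0.231] pointing down, gripper open.
Joint ranges: [-2.86, 2.86], [-0.3, 2.09], [-1.38, 1.24], [0.06, 2.45], [-1.56, 4.7], [0.09, 2.05], [-2.69, 2.69]. Speed limits (rad/s): [2.57, 2.57, 3.14, 3.14, 3.14, 3.14, 3.14].

INTERFACE

Orientations are given as a rotation vector (axis times angle).
In Python, from bench import ctrl, cams, workorder gives the robot as it stands. The module is installed in compiled form; this text tells all that it offers.
- The arm moves only by the tool carry_out, never from a script. Its argument "rows" is a list of rows, each an object with "offset": the shift along the tool's x, y, z in m, a list of three; "rot": the turn, a rotation vector about the tool's x, y, z in degrees, a list of three; "gripper": the opening, from 0 (shut) to 1 (fully open). In form: [{"offset": [dx, dy, dz], "rot": [rx, ry, rz], "gripper": gripper}, ...]. A call has 1 to 10 rows; each row shifts and turns the commanded pose from where the row before left it, along the tool's axes as they then stand; what a row does not reach is not made up. A row lasts 1/8 s, in which the tool goes at most 62.5 mm and 10.7 degrees, less where a joint would pass 70% of its speed; a pose out of reach is approached as far as the arm can. A call is refused whole if a number of a shift passes 0.0625 or a number of a turn 10.7, either way. A call with a gripper value outside its range is refused whole. The fingers move at their own pace and stop on an object; "grip_force" is the grip in N (left out, the last holds). Time passes only in rows, so rows that do not move let the fingers close. It gives the time, the measured TCP pose, the force and the opening at its end, in the units of the state.
- ctrl.get_state(): the state, without advancing time (a new reading comes with each control period).
- cams.get_image(name): name is "scene" or "side" or "wrist"; returns a dict with "img" (420x560x3 uint8, red, green, blue), "vfov" (degrees; the focal length in pixels is half the picture's height over the tangent of half this angle, whatever the lens; pixels are square), "cx", "cy" (the principal point, pixels), "k1" (the pictures are not rectified: a ray, as slopes to the right and down, at radius r is drawn at 1 + k1 r^2 times it, then the intrinsics apply), "R" (3x3) and "t" (3): a world point X has camera coordinates R X + t. Camera axes: x right, y down, z forward; pixel columns grow to the right and rows downward; lengths in m; the calibration is good to about 2 mm. A picture is of the moment at which its call begins. There is no depth.
- workorder.close_job(): hands the job in, once; it reports no verdict.
The state is a dict: "time": time; "joint_positions": joint angles; "qd": joint speeds; "joint_torque": joint torques, N m; "position": TCP position; "tool_rot": TCP orientation; "ft_force": force on the tool from outside, world axes, zero at the start; "torque": the same for the moment, N m; "grip_width": opening from 0.0 (shut) to 1.0 (fully open).
Only numpy, scipy, OpenCV 4.12 (cv2) and the standard library are available. Lean on these libraries where they do the work, as an engineer would, in place of code of your own. Each camera call takes 0.05 s, during which the arm holds its last target.

TASK

Check the free play in the gear drive on the bench: with the black knob, rock its swing arm gently to the left (as the robot sees it) until the gear resists, then to the right until it resists, without forcing the gear. Leave the arm in the middle of that free play, then take the red-headed locking pin from its wooden stand and push it down through the arm's hole into the gear until its collar rests on the arm, and let go. Leave the other goods on the bench alone.

Things in the scene. Friction and masses are not known exactly. Their poses are not given: they have to be found in the camera images.
- base: blue bolted-down gear drive: base plate 250 x 200 mm with a low housing at its far side (42 mm high, a black motor 50 mm high at the housing's left end); origin on the table under the arm's pivot; x runs along the plate away from the robot, and the arm points roughly along -x
- pivot (a point): point on the upright axis about which the swing arm turns, at the height of the arm's upper face, 66 mm above the table. Under the arm lies the hidden gear, at an angle that differs each time by up to 7 degrees either way from the base. Its hole, also 85 mm from the pivot, faces the arm's hole only when the arm is in the middle of its free play (to within about 3 mm at the hole)
- swing: the flat aluminium swing arm, 92 mm wide, 8 mm thick, reaching 170 mm from the pivot towards the robot (its -x); its upper face is 66 mm above the table, and only the knob and a 6 mm high pivot cap rise above it. Origin on the pivot axis at table height. It turns loosely (about 0.2 N at the knob) within its free play and stays where it is left
- knob (a point): point on the axis of the round black upright knob near the arm's end, 145 mm from the pivot: diameter 24 mm, from 66 to 114 mm above the table; this point is at 90 mm. The free play at the knob is some 25 to 45 mm to each side of its middle. Beyond it the gear resists springily, about 1 N more for each mm, equally on both sides
- hole (a point): centre of the mouth of the 15 mm through hole in the arm's upper face, 85 mm from the pivot on the line to the knob, 66 mm above the table. The gear's block, with a 14 mm through hole 30 mm deep, lies 4 mm beneath the 8 mm thick arm. A pin that misses the gear's hole stops with its collar about 24 mm too high
- wheel (a joint): how far the gear is wound up by the arm, rad: 0 when nothing presses on it, positive when the knob is pushed left against resistance, negative to the right; 0.01 rad is about 1.4 N at the knob. Forcing it beyond 0.1 rad either way (about 14 N at the knob) harms it
- stand: fixed wooden block 64 x 64 x 50 mm high with an upright 15 mm hole in its middle that holds the pin; origin at the centre of its underside
- pin: locking pin of 70 g, upright, origin at its lower tip, z up along it: blunt tip with a 1.5 mm chamfer, steel shank of 11 mm diameter to 36 mm, a collar of 23 mm diameter from 36 to 41 mm, and a round red head of 18 mm diameter from 41 to 85 mm to hold it by. At first it stands in the stand, its collar on the stand's top
- collar (a point): point on the pin's axis at the underside of the collar, 36 mm above the tip
- head (a point): point on the pin's axis in the middle of its red head, 64 mm above the tip
- sheep: loose white ceramic sheep, about 80 x 120 x 100 mm high; origin under its middle; leave it alone
- candlestick: loose brass candlestick, 72 mm wide at the foot, 130 mm high; leave it alone
- mug: loose blue mug, 76 mm wide, 90 mm high; leave it alone
- jar: loose amber jar, 70 mm wide, 90 mm high; leave it alone
- spray_blue: loose spray bottle with a blue head, 70 mm wide, 190 mm high; leave it alone
- spray_green: loose green spray bottle with a red head, 70 mm wide, 190 mm high; leave it alone
- wrench: loose open-ended wrench lying flat to the right of the gear drive, about 180 mm long; leave it alone
Things that resemble listed ones, but are neither listed nor needed, are in the scene too. Leave any green or purple look-alike of the pin alone.

How it is judged:
On the way, in this order (a step that is already met when the one before it is completed fails the run):
1. the arm has been pushed to the left until the gear resists (wound up by more than 0.01 rad) (value of joint wheel above 0.01 rad), for 0.1 s.
2. the arm has been pushed to the right until the gear resists (wound up by more than 0.01 rad) (value of joint wheel below -0.01 rad), for 0.1 s.
At the end, for the whole second after the job is handed in: The pin stands upright (within 7 degrees) through the arm's hole and in the gear, its collar's underside within 6 mm of the hole's mouth, at rest, and the gear is not wound up (within 0.02 rad) (distance between collar and hole below 0.006 m and angle between pin's own z axis and vertical below 0.12 rad and value of joint wheel between -0.02 and 0.02 rad and linear speed of pin below 0.01 m/s); the robot touches nothing.
It fails at once if the gear is forced: wound up by more than 0.1 rad, about 14 N at the knob (value of joint wheel above 0.1 rad or value of joint wheel below -0.1 rad).
It fails at once if another article on the bench is shifted by more than 30 mm (distance of any of sheep, candlestick, mug, jar, spray_blue, spray_green, wrench from where it was at the start of the episode above 0.03 m).
It also fails if it takes over 64 s, if anything falls off the work surface, if the arm or the gripper's body presses on something with over 40 N, if the wrist force passes 120 N, or if a joint passes its speed limit or range.

## Working session

There is one attempt and no reset: what is moved stays moved. The work goes in short steps, Python scripts to look and compute and a tool call to move; the robot and the scene stay as the last step left them, time stands still between calls to the robot, and variables do not carry over. Pictures are saved under pics/ and viewed, and the job is handed in when it is done.

Besides the shell and the picture viewer there is one more tool, called after ">>>" by a JSON object that holds its "op" and its "data", one argument or row to a line. carry_out: Moves the arm, as the interface text tells. Its arguments: {"type":"object","properties":{"rows":{"type":"array"},"grip_force":{"type":"number"}},"required":["rows"]}

```bash
mkdir -p pics; cat > h.py <<'E'
import numpy as np, cv2
from bench import ctrl, cams, workorder
def snap(n,tag):
    d=cams.get_image(n); cv2.imwrite(f'pics/{tag}.png',d['img'][:,:,::-1]); np.save(f'pics/{tag}.npy',{k:d[k] for k in d},allow_pickle=True); return d
def load(tag): return np.load(f'pics/{tag}.npy',allow_pickle=True).item()
def K(d):
    f=d['img'].shape[0]/2/np.tan(np.radians(d['vfov'])/2); return f
def ray(d,u,v):
    f=K(d); x=(u-d['cx'])/f; y=(v-d['cy'])/f; a,b=x,y
    for _ in range(50):
        s=1+d['k1']*(a*a+b*b); a,b=x/s,y/s
    R=np.array(d['R']); return -R.T@np.array(d['t']), R.T@np.array([a,b,1])
def atz(d,u,v,z):
    c,r=ray(d,u,v); return c+r*(z-c[2])/r[2]
def proj(d,X):
    p=np.array(d['R'])@np.array(X)+np.array(d['t']); a,b=p[:2]/p[2]; s=1+d['k1']*(a*a+b*b); f=K(d); return np.array([d['cx']+f*a*s,d['cy']+f*b*s])
def tri(L):
    A=np.zeros((3,3));b=np.zeros(3)
    for d,u,v in L:
        c,r=ray(d,u,v); r/=np.linalg.norm(r); P=np.eye(3)-np.outer(r,r); A+=P; b+=P@c
    X=np.linalg.solve(A,b); return X,[proj(d,X)-[u,v] for d,u,v in L]
def crop(tag,x0,y0,x1,y1,s,out):
    im=cv2.imread(f'pics/{tag}.png')[y0:y1,x0:x1]; cv2.imwrite(f'pics/{out}.png',cv2.resize(im,None,fx=s,fy=s,interpolation=cv2.INTER_CUBIC))
E
python3 - <<'E'
from h import *
for n in('scene','side','wrist'):
    d=snap(n,n+'0'); print(n,d['vfov'],d['k1'],d['cx'],d['cy'],-np.array(d['R']).T@d['t'])
s=ctrl.get_state();print(s)
E
```

```text
scene 42.436556992951544 0.014196507955567752 278.0298524575091 215.43342862720186 [1.58881593 0.20143501 1.43187568]
side 56.993123206908514 -0.005388409537683265 284.1360197861419 214.9246274979978 [0.10352228 0.72827714 0.68832012]
wrist 61.52915192824049 0.020054388918950807 282.9119408772163 208.02600069467232 [0.65002591 0.07003334 0.38413337]
{'time': 0.15, 'joint_positions': array([ 0.01411397,  0.32160693, -0.07008922,  1.4513532 ,  0.02261054,
        1.3708056 , -0.05691674]), 'qd': array([ 1.24451814e-04, -1.49174061e-04,  7.05636568e-05, -1.18904939e-03,
       -5.22431275e-04,  9.23950240e-04, -1.52995307e-03]), 'joint_torque': array([ 2.16972071e-04, -4.91794288e+01, -4.04079035e-01, -3.12878716e+01,
       -6.39387709e-02,  4.04033612e-02,  9.90178205e-05]), 'position': array([ 6.49610878e-01, -5.53594992e-05,  2.29763416e-01]), 'tool_rot': array([-2.22079752e+00, -2.22079549e+00,  1.64069179e-03]), 'ft_force': array([ 0.72299944, -0.3199702 ,  0.02101503]), 'torque': array([-0.04041463,  0.03734805,  0.00638746]), 'grip_width': 0.999346397819955}
```

View pics/scene0.png

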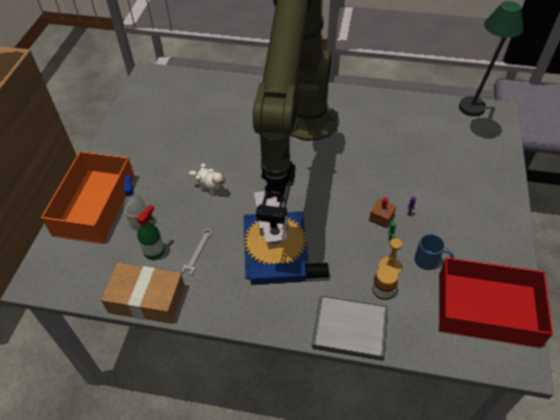

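View pics/side0.png

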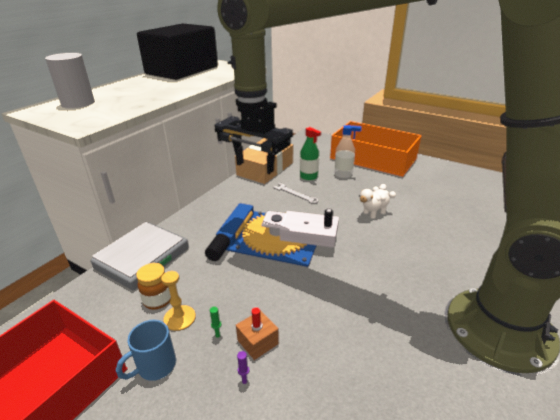

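View pics/wrist0.png

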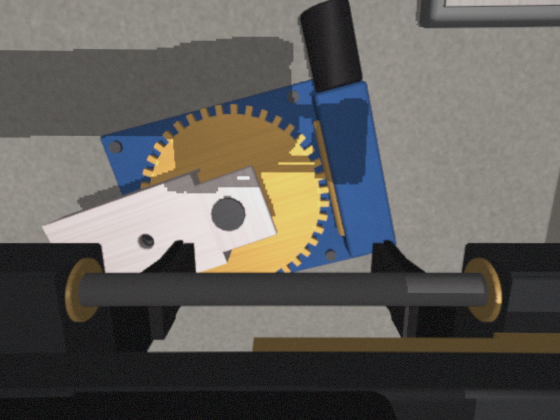

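```bash
python3 - <<'E'
from h import *
crop('side0',200,180,400,400,4,'c1')
crop('scene0',200,160,440,320,3.3,'c2')
d=load('wrist0')
print('pivotcap',atz(d,228,213,.072),'hole',atz(d,146,241,.066))
E
```

```text
pivotcap [ 0.59910046 -0.01785655  0.072     ] hole [ 0.51886081 -0.04734193  0.066     ]
```

View pics/c1.png

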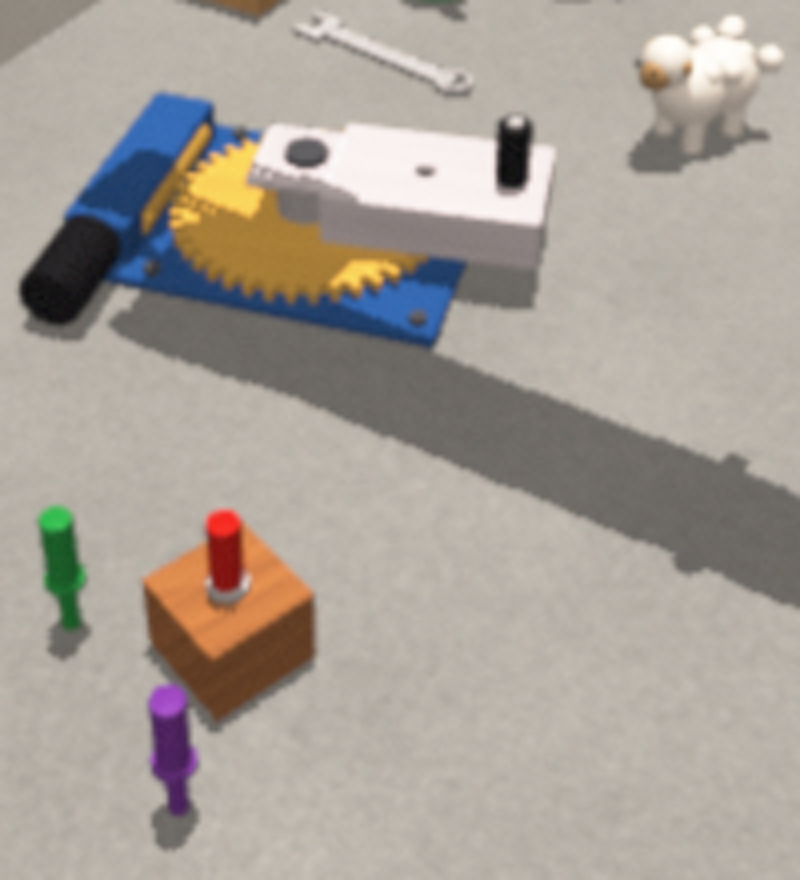

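View pics/c2.png

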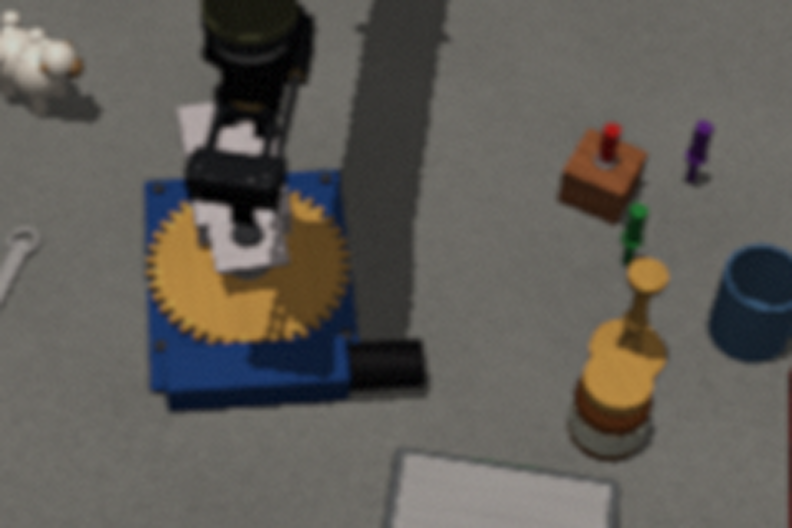

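```bash
python3 - <<'E'
from h import *
w=load('wrist0');s=load('side0');c=load('scene0')
S=lambda a,b:(200+a/4,180+b/4)
C=lambda a,b:(200+a/3.3,160+b/3.3)
print('pivot',tri([(w,228,213),(s,*S(306,151))]), atz(s,*S(306,151),.072))
print('hole',tri([(w,146,241),(s,*S(426,170))]), atz(s,*S(426,170),.066))
print('knob',atz(s,*S(514,121),.114),atz(s,*S(512,187),.066))
print('headtop',tri([(s,*S(224,519)),(c,*C(611,130))]),atz(s,*S(224,519),.099),atz(c,*C(611,130),.099))
print('green top',tri([(s,*S(56,515)),(c,*C(638,210))])[0])
print('purple top',tri([(s,*S(168,700)),(c,*C(704,127))])[0])
print('candle top',tri([(s,171,277),(c,*C(648,275))])[0])
print('mug', atz(s,152,335,.09), 'jar',atz(c,*C(620,380),.09))
for p in [(w,310,78),(w,368,82),(w,393,240),(w,104,135)]: print(atz(*p,.042 if p[1]>300 else 0.01))
E
```

```text
pivot (array([ 0.59795486, -0.01937516,  0.06935339]), [array([-0.73716802,  0.80262658]), array([-0.3288449 ,  0.13755174])]) [ 0.59541927 -0.01722767  0.072     ]
hole (array([ 0.51751543, -0.04872771,  0.0645541 ]), [array([-0.69748612,  0.83785289]), array([-0.29621879,  0.20041513])]) [ 0.51632045 -0.04819537  0.066     ]
knob [ 0.46163926 -0.06869891  0.114     ] [ 0.45630613 -0.06110816  0.066     ]
headtop (array([0.43527844, 0.30875585, 0.09786187]), [array([-0.5131196 ,  0.35687104]), array([-0.28878068, -0.25553916])]) [0.43430402 0.30826963 0.099     ] [0.43717306 0.30964018 0.099     ]
green top [0.51810468 0.34151306 0.08401438]
purple top [0.40312836 0.39923927 0.08293293]
candle top [0.62322372 0.34932302 0.12657605]
mug [0.57140436 0.45616559 0.09      ] jar [0.71476867 0.33697031 0.09      ]
[0.67418497 0.10157223 0.042     ]
[0.72718454 0.09803227 0.042     ]
[ 0.7624377  -0.05496721  0.042     ]
[0.46425543 0.04851289 0.01      ]
```

>>> {"op": "carry_out", "data": {
  "rows": [
    {"offset":[0,0,0],"rot":[0,0,10],"gripper":1},
    {"offset":[0,0,0],"rot":[0,0,10],"gripper":1},
    {"offset":[0,0,0],"rot":[0,0,10],"gripper":1},
    {"offset":[0,0,0],"rot":[0,0,10],"gripper":1},
    {"offset":[0,0,0],"rot":[0,0,10],"gripper":1},
    {"offset":[0,0,0],"rot":[0,0,10],"gripper":1},
    {"offset":[0,0,0],"rot":[0,0,10],"gripper":1},
    {"offset":[-0.05,0,0],"rot":[0,0,0],"gripper":1},
    {"offset":[-0.05,0,0],"rot":[0,0,0],"gripper":1},
    {"offset":[-0.05,0,0],"rot":[0,0,0],"gripper":1}
  ]
}}

```text
time: 1.4
position: [0.5075, -0.0519, 0.2301]
tool_rot: [3.094, 0.546, -0.001]
ft_force: [0.4, -0.1, 1.1]
grip_width: 0.997
```

>>> {"op": "carry_out", "data": {
  "rows": [
    {"offset":[-0.03,0,0],"rot":[0,0,0],"gripper":0.8},
    {"offset":[-0.02,0,0],"rot":[0,0,0],"gripper":0.8},
    {"offset":[0,0,0.02],"rot":[0,0,0],"gripper":0.8},
    {"offset":[0,0,0],"rot":[0,0,0],"gripper":0.8}
  ]
}}

```text
time: 1.9
position: [0.4608, -0.0684, 0.2094]
tool_rot: [-3.093, -0.545, 0.004]
ft_force: [0.5, 0.6, 0.4]
grip_width: 0.806
```

```bash
cat >> h.py <<'E'
from scipy.spatial.transform import Rotation as Ro
def st():
    s=ctrl.get_state(); print('t',round(s['time'],2),'p',s['position'].round(4),'F',s['ft_force'].round(2),'M',s['torque'].round(3),'w',round(s['grip_width'],3)); print(Ro.from_rotvec(s['tool_rot']).as_matrix().round(3).tolist()); return s
def todo(target):
    s=ctrl.get_state(); print('tool offset',(Ro.from_rotvec(s['tool_rot']).as_matrix().T@(np.array(target)-s['position'])).round(4))
E
python3 - <<'E'
from h import *
st(); snap('wrist','wrist1'); snap('side','side1'); crop('side1',200,150,440,330,3.3,'c3')
todo([.4615,-.0685,.084])
E
```

```text
t 1.9 p [ 0.4608 -0.0684  0.2094] F [0.45 0.63 0.37] M [ 0.072  0.053 -0.039] w 0.806
[[0.94, 0.342, -0.003], [0.342, -0.94, 0.0], [-0.003, -0.001, -1.0]]
tool offset [-7.000e-04 -1.000e-04  1.268e-01]
```

View pics/wrist1.png

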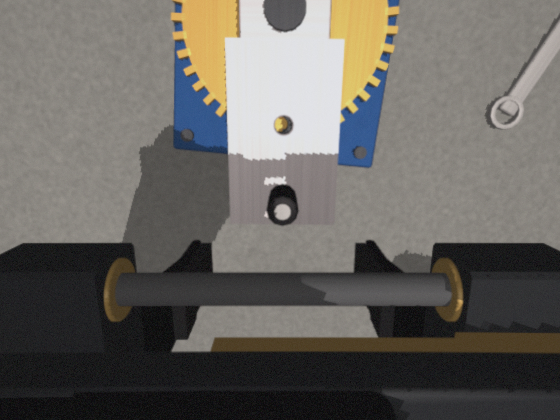

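View pics/c3.png

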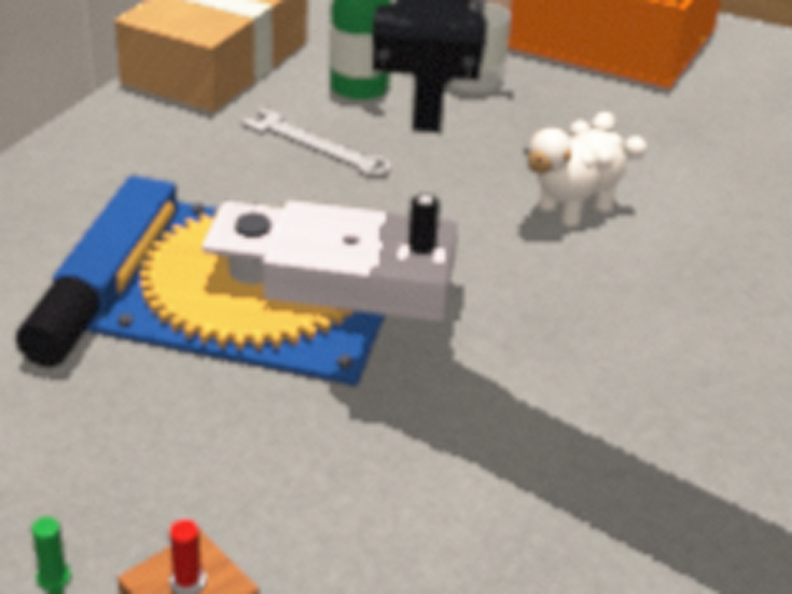

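```bash
python3 - <<'E'
from h import *
d=load('wrist1')
k=atz(d,282.5,212,.114);h=atz(d,283,125,.066);p=atz(d,285,10,.072);print(k,h,p)
print(np.degrees(np.arctan2(*(p-h)[[1,0]])),np.linalg.norm(p-h),np.degrees(np.arctan2(*(p-k)[[1,0]])))
todo([k[0],k[1],.084])
E
```

```text
[ 0.46126249 -0.06796122  0.114     ] [ 0.51841562 -0.04747866  0.066     ] [ 0.59670656 -0.02056615  0.072     ]
18.97041064346999 0.08300454003407955 19.286144732184262
tool offset [-0.0007 -0.0006  0.1268]
```

>>> {"op": "carry_out", "data": {
  "grip_force": 5,
  "rows": [
    {"offset":[0,0,0.04],"rot":[0,0,0],"gripper":0.6},
    {"offset":[0,0,0.04],"rot":[0,0,0],"gripper":0.6},
    {"offset":[0,0,0.03],"rot":[0,0,0],"gripper":0.6},
    {"offset":[0,0,0.015],"rot":[0,0,0],"gripper":0.6},
    {"offset":[0,0,0],"rot":[0,0,0],"gripper":0.4},
    {"offset":[0,0,0],"rot":[0,0,0],"gripper":0.3},
    {"offset":[0,0,0],"rot":[0,0,0],"gripper":0.2},
    {"offset":[0,0,0],"rot":[0,0,0],"gripper":0.2},
    {"offset":[0,0,0],"rot":[0,0,0],"gripper":0.2}
  ]
}}

```text
time: 3.12
position: [0.4628, -0.0685, 0.0865]
tool_rot: [3.093, 0.546, 0.003]
ft_force: [-0.7, -0.5, 5.0]
grip_width: 0.273
```

```bash
python3 - <<'E'
from h import *
st(); snap('wrist','wrist2')
E
```

```text
t 3.12 p [ 0.4628 -0.0685  0.0865] F [-0.7  -0.5   4.96] M [ 0.065  0.135 -0.016] w 0.273
[[0.94, 0.342, 0.002], [0.342, -0.94, -0.0], [0.002, 0.001, -1.0]]
```

View pics/wrist2.png

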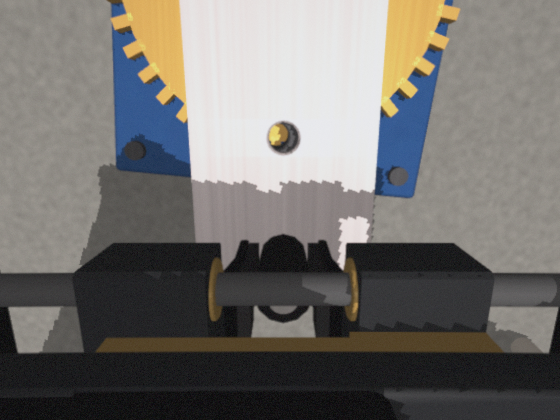

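>>> {"op": "carry_out", "data": {
  "rows": [
    {"offset":[0,-0.004,0],"rot":[0,0,1.58],"gripper":0.2},
    {"offset":[0,-0.004,0],"rot":[0,0,1.58],"gripper":0.2},
    {"offset":[0,-0.004,0],"rot":[0,0,1.58],"gripper":0.2},
    {"offset":[0,-0.004,0],"rot":[0,0,1.58],"gripper":0.2},
    {"offset":[0,-0.004,0],"rot":[0,0,1.58],"gripper":0.2},
    {"offset":[0,0,0],"rot":[0,0,0],"gripper":0.2},
    {"offset":[0,0,0],"rot":[0,0,0],"gripper":0.2}
  ]
}}

```text
time: 4.05
position: [0.4573, -0.0492, 0.0864]
tool_rot: [3.124, 0.33, 0.004]
ft_force: [-0.1, -0.7, 5.1]
grip_width: 0.273
```

```bash
cat >> h.py <<'E'
PIV=np.array([.598,-.0192])
def ang():
    s=st(); d=PIV-s['position'][:2]; a=np.arctan2(d[1],d[0]); t=np.array([-np.sin(a),np.cos(a)])
    print('a deg',np.degrees(a).round(2),'arc mm',round(-a*145,2),'r',np.linalg.norm(d).round(4),'F left on tool',(s['ft_force'][:2]@t).round(2),'tau',s['joint_torque'].round(2))
E
python3 -c "
from h import *
ang()"
```

```text
t 4.05 p [ 0.4573 -0.0492  0.0864] F [-0.1  -0.7   5.15] M [ 0.067  0.049 -0.002] w 0.273
[[0.978, 0.209, 0.002], [0.209, -0.978, -0.0], [0.002, 0.001, -1.0]]
a deg 12.02 arc mm -30.42 r 0.1439 F left on tool -0.66 tau [ 4.000e-02 -2.690e+01  2.000e-01 -2.462e+01  2.000e-02  6.000e-02
  2.000e-02]
```

>>> {"op": "carry_out", "data": {
  "rows": [
    {"offset":[0,-0.003,0],"rot":[0,0,1.18],"gripper":0.2},
    {"offset":[0,-0.003,0],"rot":[0,0,1.18],"gripper":0.2},
    {"offset":[0,0,0],"rot":[0,0,0],"gripper":0.2}
  ]
}}

```text
time: 4.42
position: [0.4562, -0.0432, 0.0864]
tool_rot: [3.13, 0.266, 0.004]
ft_force: [0.5, -0.3, 5.4]
grip_width: 0.278
```

>>> {"op": "carry_out", "data": {
  "rows": [
    {"offset":[0,-0.002,0],"rot":[0,0,0.79],"gripper":0.2},
    {"offset":[0,0,0],"rot":[0,0,0],"gripper":0.2}
  ]
}}

```text
time: 4.68
position: [0.4559, -0.0413, 0.0864]
tool_rot: [3.132, 0.244, 0.004]
ft_force: [1.5, 0.4, 5.6]
grip_width: 0.271
```

```bash
python3 -c "
from h import *
ang()"
```

```text
t 4.67 p [ 0.4559 -0.0413  0.0864] F [1.47 0.35 5.63] M [ 0.03  -0.082 -0.016] w 0.271
[[0.988, 0.155, 0.003], [0.155, -0.988, -0.0], [0.003, 0.0, -1.0]]
a deg 8.82 arc mm -22.32 r 0.1438 F left on tool 0.13 tau [-1.200e-01 -2.661e+01  0.000e+00 -2.433e+01 -7.000e-02  2.200e-01
 -2.000e-02]
```

>>> {"op": "carry_out", "data": {
  "rows": [
    {"offset":[0,-0.003,0],"rot":[0,0,1.18],"gripper":0.2},
    {"offset":[0,-0.003,0],"rot":[0,0,1.18],"gripper":0.2},
    {"offset":[0,0,0],"rot":[0,0,0],"gripper":0.2}
  ]
}}

```text
time: 5.05
position: [0.4551, -0.0353, 0.0864]
tool_rot: [3.136, 0.179, 0.004]
ft_force: [0.0, 0.1, 4.4]
grip_width: 0.272
```

>>> {"op": "carry_out", "data": {
  "rows": [
    {"offset":[0,0,0],"rot":[0,0,0],"gripper":0.2}
  ]
}}

```text
time: 5.18
position: [0.4551, -0.0353, 0.0864]
tool_rot: [3.136, 0.179, 0.004]
ft_force: [1.3, 0.3, 5.3]
grip_width: 0.272
```

```bash
python3 -c "
from h import *
ang()"
```

```text
t 5.17 p [ 0.4551 -0.0353  0.0864] F [1.29 0.28 5.33] M [ 0.043 -0.124 -0.02 ] w 0.272
[[0.993, 0.114, 0.003], [0.114, -0.993, 0.0], [0.003, 0.0, -1.0]]
a deg 6.44 arc mm -16.3 r 0.1438 F left on tool 0.14 tau [ 2.000e-02 -2.653e+01  1.300e-01 -2.429e+01  1.000e-02  2.900e-01
  3.000e-02]
```

>>> {"op": "carry_out", "data": {
  "rows": [
    {"offset":[0,-0.003,0],"rot":[0,0,1.18],"gripper":0.2},
    {"offset":[0,-0.003,0],"rot":[0,0,1.18],"gripper":0.2},
    {"offset":[0,0,0],"rot":[0,0,0],"gripper":0.2},
    {"offset":[0,0,0],"rot":[0,0,0],"gripper":0.2}
  ]
}}

```text
time: 5.68
position: [0.4546, -0.0294, 0.0865]
tool_rot: [3.139, 0.115, 0.005]
ft_force: [0.6, -0.1, 5.9]
grip_width: 0.271
```

>>> {"op": "carry_out", "data": {
  "rows": [
    {"offset":[0,-0.003,0],"rot":[0,0,1.18],"gripper":0.2},
    {"offset":[0,-0.003,0],"rot":[0,0,1.18],"gripper":0.2},
    {"offset":[0,0,0],"rot":[0,0,0],"gripper":0.2},
    {"offset":[0,0,0],"rot":[0,0,0],"gripper":0.2}
  ]
}}

```text
time: 6.18
position: [0.4543, -0.0243, 0.0864]
tool_rot: [3.14, 0.05, 0.005]
ft_force: [2.1, -2.6, 5.1]
grip_width: 0.274
```

>>> {"op": "carry_out", "data": {
  "rows": [
    {"offset":[0,-0.002,0],"rot":[0,0,0.79],"gripper":0.2},
    {"offset":[0,0,0],"rot":[0,0,0],"gripper":0.2},
    {"offset":[0,0,0],"rot":[0,0,0],"gripper":0.2}
  ]
}}

```text
time: 6.55
position: [0.4543, -0.0229, 0.0864]
tool_rot: [3.14, 0.028, 0.005]
ft_force: [2.8, -4.3, 5.3]
grip_width: 0.271
```

```bash
python3 -c "
from h import *
ang(); snap('wrist','wL');snap('side','sL')
ang()"
```

```text
t 6.55 p [ 0.4543 -0.0229  0.0864] F [ 2.79 -4.3   5.32] M [-0.778 -0.428  0.063] w 0.271
[[1.0, 0.018, 0.003], [0.018, -1.0, -0.002], [0.003, 0.002, -1.0]]
a deg 1.47 arc mm -3.72 r 0.1438 F left on tool -4.37 tau [ -1.52 -26.31  -1.46 -23.57  -1.17   0.75  -0.08]
t 6.65 p [ 0.4543 -0.0229  0.0864] F [ 2.3  -3.04  4.53] M [-0.786 -0.483  0.088] w 0.272
[[1.0, 0.018, 0.003], [0.018, -1.0, -0.002], [0.003, 0.002, -1.0]]
a deg 1.47 arc mm -3.72 r 0.1437 F left on tool -3.1 tau [ -1.51 -26.3   -1.45 -23.57  -1.17   0.75  -0.08]
```

>>> {"op": "carry_out", "data": {
  "rows": [
    {"offset":[0,-0.002,0],"rot":[0,0,0.79],"gripper":0.2},
    {"offset":[0,0,0],"rot":[0,0,0],"gripper":0.2},
    {"offset":[0,0,0],"rot":[0,0,0],"gripper":0.2}
  ]
}}

```text
time: 7.02
position: [0.4543, -0.0213, 0.0864]
tool_rot: [3.139, 0.006, 0.005]
ft_force: [2.7, -4.9, 4.7]
grip_width: 0.27
```

```bash
python3 -c "
from h import *
ang();snap('wrist','wL2')
ang()"
```

```text
t 7.03 p [ 0.4543 -0.0213  0.0864] F [ 2.7  -4.93  4.67] M [-1.081 -0.476  0.109] w 0.27
[[1.0, 0.004, 0.003], [0.004, -1.0, -0.002], [0.003, 0.002, -1.0]]
a deg 0.85 arc mm -2.14 r 0.1437 F left on tool -4.97 tau [ -2.2  -26.27  -2.16 -23.35  -1.64   0.88  -0.08]
t 7.08 p [ 0.4543 -0.0213  0.0864] F [ 2.81 -4.52  5.54] M [-1.131 -0.498  0.057] w 0.271
[[1.0, 0.004, 0.003], [0.004, -1.0, -0.002], [0.003, 0.002, -1.0]]
a deg 0.84 arc mm -2.13 r 0.1437 F left on tool -4.56 tau [ -2.19 -26.26  -2.15 -23.35  -1.63   0.88  -0.08]
```

View pics/wL2.png

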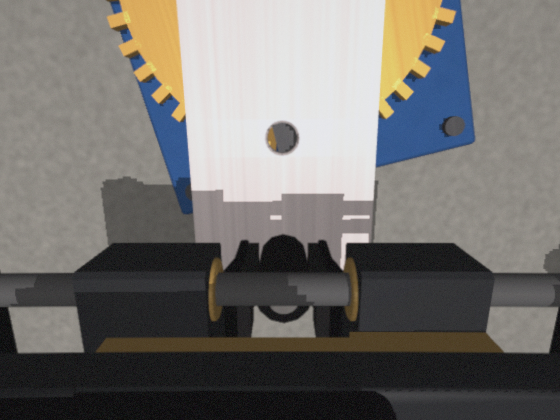

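>>> {"op": "carry_out", "data": {
  "rows": [
    {"offset":[0,0.006,0],"rot":[0,0,-2.37],"gripper":0.2},
    {"offset":[0,0.006,0],"rot":[0,0,-2.37],"gripper":0.2},
    {"offset":[0,0.006,0],"rot":[0,0,-2.37],"gripper":0.2},
    {"offset":[0,0.006,0],"rot":[0,0,-2.37],"gripper":0.2},
    {"offset":[0,0.006,0],"rot":[0,0,-2.37],"gripper":0.2},
    {"offset":[0,0.006,0],"rot":[0,0,-2.37],"gripper":0.2},
    {"offset":[0,0.006,0],"rot":[0,0,-2.37],"gripper":0.2},
    {"offset":[0,0.006,0],"rot":[0,0,-2.37],"gripper":0.2},
    {"offset":[0,0,0],"rot":[0,0,0],"gripper":0.2},
    {"offset":[0,0,0],"rot":[0,0,0],"gripper":0.2}
  ]
}}

```text
time: 8.32
position: [0.4617, -0.0659, 0.0864]
tool_rot: [-3.098, -0.524, -0.006]
ft_force: [5.2, 2.0, 4.0]
grip_width: 0.275
```

```bash
python3 -c "
from h import *
ang()"
```

```text
t 8.32 p [ 0.4617 -0.0659  0.0864] F [5.17 1.96 3.99] M [ 0.267 -1.04  -0.057] w 0.275
[[0.944, 0.329, 0.004], [0.329, -0.944, 0.001], [0.004, 0.001, -1.0]]
a deg 18.91 arc mm -47.87 r 0.1441 F left on tool 0.17 tau [  1.01 -27.35   1.16 -22.39   0.5    1.72   0.03]
```

>>> {"op": "carry_out", "data": {
  "rows": [
    {"offset":[0.0015,0.003,0],"rot":[0,0,-1.18],"gripper":0.2},
    {"offset":[0.001,0.003,0],"rot":[0,0,-1.18],"gripper":0.2},
    {"offset":[0,0,0],"rot":[0,0,0],"gripper":0.2},
    {"offset":[0,0,0],"rot":[0,0,0],"gripper":0.2}
  ]
}}

```text
time: 8.82
position: [0.4637, -0.0714, 0.0858]
tool_rot: [-3.086, -0.588, 0.002]
ft_force: [-0.8, 0.5, 7.3]
grip_width: 0.273
```

```bash
python3 -c "
from h import *
ang()"
```

```text
t 8.82 p [ 0.4637 -0.0714  0.0858] F [-0.83  0.53  7.34] M [ 0.045 -0.009  0.052] w 0.273
[[0.93, 0.368, -0.001], [0.368, -0.93, 0.0], [-0.001, -0.001, -1.0]]
a deg 21.23 arc mm -53.72 r 0.1441 F left on tool 0.8 tau [ 7.000e-02 -2.728e+01  3.400e-01 -2.409e+01 -4.000e-02 -1.000e-02
 -2.000e-02]
```

Unloaded again. Continue right in small steps.

>>> {"op": "carry_out", "data": {
  "rows": [
    {"offset":[0,0.003,0],"rot":[0,0,-1.18],"gripper":0.2},
    {"offset":[0,0.003,0],"rot":[0,0,-1.18],"gripper":0.2},
    {"offset":[0,0,0],"rot":[0,0,0],"gripper":0.2},
    {"offset":[0,0,0],"rot":[0,0,0],"gripper":0.2}
  ]
}}

```text
time: 9.32
position: [0.466, -0.0769, 0.0858]
tool_rot: [-3.073, -0.651, 0.002]
ft_force: [-0.6, -0.2, 7.4]
grip_width: 0.271
```

```bash
python3 -c "
from h import *
ang()"
```

```text
t 9.32 p [ 0.466  -0.0769  0.0858] F [-0.65 -0.21  7.35] M [0.072 0.134 0.028] w 0.271
[[0.914, 0.406, -0.001], [0.406, -0.914, 0.0], [-0.001, -0.001, -1.0]]
a deg 23.61 arc mm -59.76 r 0.1441 F left on tool 0.06 tau [ 9.000e-02 -2.771e+01  4.000e-01 -2.413e+01 -3.000e-02  3.000e-02
 -2.000e-02]
```

>>> {"op": "carry_out", "data": {
  "rows": [
    {"offset":[0.0003,0.003,0],"rot":[0,0,-1.18],"gripper":0.2},
    {"offset":[0.0003,0.003,0],"rot":[0,0,-1.18],"gripper":0.2},
    {"offset":[0,0,0],"rot":[0,0,0],"gripper":0.2},
    {"offset":[0,0,0],"rot":[0,0,0],"gripper":0.2}
  ]
}}

```text
time: 9.82
position: [0.4685, -0.0823, 0.0856]
tool_rot: [-3.059, -0.714, 0.004]
ft_force: [-0.3, -0.1, 6.3]
grip_width: 0.272
```

```bash
python3 -c "
from h import *
ang()"
```

```text
t 9.82 p [ 0.4685 -0.0823  0.0856] F [-0.26 -0.08  6.29] M [-0.055  0.31  -0.011] w 0.272
[[0.897, 0.443, -0.002], [0.443, -0.897, -0.0], [-0.002, -0.001, -1.0]]
a deg 25.99 arc mm -65.77 r 0.1441 F left on tool 0.04 tau [-2.200e-01 -2.812e+01  1.300e-01 -2.455e+01 -2.200e-01 -2.700e-01
 -1.000e-02]
```

>>> {"op": "carry_out", "data": {
  "rows": [
    {"offset":[0,0.003,0],"rot":[0,0,-1.18],"gripper":0.2},
    {"offset":[0,0.003,0],"rot":[0,0,-1.18],"gripper":0.2},
    {"offset":[0,0,0],"rot":[0,0,0],"gripper":0.2},
    {"offset":[0,0,0],"rot":[0,0,0],"gripper":0.2}
  ]
}}

```text
time: 10.32
position: [0.4712, -0.0877, 0.0856]
tool_rot: [-3.043, -0.777, 0.004]
ft_force: [-0.7, 0.6, 7.8]
grip_width: 0.274
```

```bash
python3 -c "
from h import *
ang()"
```

```text
t 10.32 p [ 0.4712 -0.0877  0.0856] F [-0.68  0.63  7.8 ] M [-0.06   0.209  0.049] w 0.274
[[0.878, 0.479, -0.002], [0.479, -0.878, 0.0], [-0.002, -0.001, -1.0]]
a deg 28.38 arc mm -71.81 r 0.1441 F left on tool 0.88 tau [-1.800e-01 -2.863e+01  2.100e-01 -2.461e+01 -2.000e-01 -2.200e-01
 -1.000e-02]
```

>>> {"op": "carry_out", "data": {
  "rows": [
    {"offset":[0,0.003,0],"rot":[0,0,-1.18],"gripper":0.2},
    {"offset":[0,0.003,0],"rot":[0,0,-1.18],"gripper":0.2},
    {"offset":[0,0,0],"rot":[0,0,0],"gripper":0.2},
    {"offset":[0,0,0],"rot":[0,0,0],"gripper":0.2}
  ]
}}

```text
time: 10.82
position: [0.4742, -0.0928, 0.0855]
tool_rot: [-3.027, -0.839, 0.003]
ft_force: [-1.0, -0.7, 6.1]
grip_width: 0.276
```

```bash
python3 -c "
from h import *
ang()"
```

```text
t 10.82 p [ 0.4742 -0.0928  0.0855] F [-1.03 -0.75  6.08] M [-0.062  0.164  0.016] w 0.276
[[0.857, 0.515, -0.002], [0.515, -0.857, 0.0], [-0.002, -0.001, -1.0]]
a deg 30.74 arc mm -77.81 r 0.1441 F left on tool -0.12 tau [-1.500e-01 -2.914e+01  2.900e-01 -2.467e+01 -1.800e-01 -1.900e-01
 -2.000e-02]
```

>>> {"op": "carry_out", "data": {
  "rows": [
    {"offset":[0,0.003,0],"rot":[0,0,-1.18],"gripper":0.2},
    {"offset":[0,0.003,0],"rot":[0,0,-1.18],"gripper":0.2},
    {"offset":[0,0,0],"rot":[0,0,0],"gripper":0.2},
    {"offset":[0,0,0],"rot":[0,0,0],"gripper":0.2}
  ]
}}

```text
time: 11.32
position: [0.4764, -0.0964, 0.0852]
tool_rot: [-3.006, -0.902, 0.006]
ft_force: [-1.9, 3.2, 7.5]
grip_width: 0.271
```

```bash
python3 -c "
from h import *
ang()"
```

```text
t 11.32 p [ 0.4764 -0.0964  0.0852] F [-1.92  3.2   7.52] M [ 0.73   0.596 -0.039] w 0.271
[[0.835, 0.55, -0.005], [0.55, -0.835, 0.002], [-0.003, -0.004, -1.0]]
a deg 32.39 arc mm -81.98 r 0.144 F left on tool 3.73 tau [ 1.180e+00 -2.950e+01  1.720e+00 -2.573e+01  7.200e-01 -1.020e+00
  2.000e-02]
```

>>> {"op": "carry_out", "data": {
  "rows": [
    {"offset":[0,0.002,0],"rot":[0,0,-0.79],"gripper":0.2},
    {"offset":[0,0,0],"rot":[0,0,0],"gripper":0.2},
    {"offset":[0,0,0],"rot":[0,0,0],"gripper":0.2}
  ]
}}

```text
time: 11.7
position: [0.4772, -0.0975, 0.085]
tool_rot: [-2.998, -0.922, 0.007]
ft_force: [-3.2, 4.4, 8.1]
grip_width: 0.275
```

```bash
python3 -c "
from h import *
ang()
snap('wrist','wR')
ang()"
```

```text
t 11.7 p [ 0.4772 -0.0975  0.085 ] F [-3.2   4.42  8.13] M [0.914 0.747 0.036] w 0.275
[[0.827, 0.562, -0.005], [0.562, -0.827, 0.003], [-0.003, -0.006, -1.0]]
a deg 32.93 arc mm -83.34 r 0.144 F left on tool 5.45 tau [ 1.620e+00 -2.961e+01  2.210e+00 -2.612e+01  1.010e+00 -1.330e+00
  2.000e-02]
t 11.75 p [ 0.4771 -0.0975  0.085 ] F [-3.62  4.54  7.13] M [ 0.949  0.749 -0.034] w 0.274
[[0.827, 0.562, -0.005], [0.562, -0.827, 0.003], [-0.003, -0.006, -1.0]]
a deg 32.93 arc mm -83.34 r 0.144 F left on tool 5.78 tau [ 1.610e+00 -2.962e+01  2.200e+00 -2.612e+01  1.010e+00 -1.330e+00
  2.000e-02]
```

>>> {"op": "carry_out", "data": {
  "rows": [
    {"offset":[0,0.002,0],"rot":[0,0,-0.79],"gripper":0.2},
    {"offset":[0,0,0],"rot":[0,0,0],"gripper":0.2},
    {"offset":[0,0,0],"rot":[0,0,0],"gripper":0.2}
  ]
}}

```text
time: 12.12
position: [0.4779, -0.0986, 0.0848]
tool_rot: [-2.991, -0.943, 0.008]
ft_force: [-3.9, 5.4, 7.2]
grip_width: 0.272
```

```bash
python3 -c "
from h import *
ang()
snap('wrist','wR2')
ang()"
```

```text
t 12.12 p [ 0.4779 -0.0986  0.0848] F [-3.93  5.42  7.17] M [ 1.12   0.866 -0.039] w 0.272
[[0.819, 0.574, -0.006], [0.574, -0.819, 0.004], [-0.003, -0.007, -1.0]]
a deg 33.47 arc mm -84.69 r 0.144 F left on tool 6.69 tau [ 2.080e+00 -2.983e+01  2.710e+00 -2.658e+01  1.300e+00 -1.630e+00
  2.000e-02]
t 12.18 p [ 0.4779 -0.0986  0.0848] F [-3.02  5.3   8.31] M [ 1.183  0.901 -0.031] w 0.27
[[0.819, 0.574, -0.006], [0.574, -0.819, 0.004], [-0.003, -0.007, -1.0]]
a deg 33.46 arc mm -84.67 r 0.144 F left on tool 6.08 tau [ 2.070e+00 -2.984e+01  2.700e+00 -2.659e+01  1.300e+00 -1.630e+00
  2.000e-02]
```

>>> {"op": "carry_out", "data": {
  "rows": [
    {"offset":[0,-0.005,0],"rot":[0,0,1.975],"gripper":0.2},
    {"offset":[0,-0.005,0],"rot":[0,0,1.975],"gripper":0.2},
    {"offset":[0,-0.005,0],"rot":[0,0,1.975],"gripper":0.2},
    {"offset":[0,-0.005,0],"rot":[0,0,1.975],"gripper":0.2},
    {"offset":[0,-0.005,0],"rot":[0,0,1.975],"gripper":0.2},
    {"offset":[0,-0.005,0],"rot":[0,0,1.975],"gripper":0.2},
    {"offset":[0,-0.005,0],"rot":[0,0,1.975],"gripper":0.2},
    {"offset":[0,-0.005,0],"rot":[0,0,1.975],"gripper":0.2},
    {"offset":[0,-0.005,0],"rot":[0,0,1.975],"gripper":0.2},
    {"offset":[0,0,0],"rot":[0,0,0],"gripper":0.2}
  ]
}}

```text
time: 13.42
position: [0.46, -0.0604, 0.085]
tool_rot: [-3.105, -0.472, 0.0]
ft_force: [4.3, 0.9, -2.7]
grip_width: 0.268
```

```bash
python3 -c "
from h import *
ang()
"
```

```text
t 13.43 p [ 0.46   -0.0604  0.085 ] F [ 4.33  0.94 -2.7 ] M [ 0.384 -0.932 -0.006] w 0.268
[[0.955, 0.297, -0.0], [0.297, -0.955, 0.001], [-0.0, -0.001, -1.0]]
a deg 16.64 arc mm -42.1 r 0.144 F left on tool -0.34 tau [  0.8  -30.44   1.   -25.37   0.52   1.56  -0.16]
```

>>> {"op": "carry_out", "data": {
  "rows": [
    {"offset":[0.0018,0.0006,0],"rot":[0,0,0],"gripper":0.2},
    {"offset":[0,0,0],"rot":[0,0,0],"gripper":0.2},
    {"offset":[0,0,0],"rot":[0,0,0],"gripper":0.55},
    {"offset":[0,0,0],"rot":[0,0,0],"gripper":0.55},
    {"offset":[0,0,0],"rot":[0,0,0],"gripper":0.55},
    {"offset":[0,0,-0.03],"rot":[0,0,0],"gripper":0.55},
    {"offset":[0,0,-0.04],"rot":[0,0,0],"gripper":0.55},
    {"offset":[0,0,-0.05],"rot":[0,0,0],"gripper":0.55},
    {"offset":[0,0,0],"rot":[0,0,0],"gripper":0.55}
  ]
}}

```text
time: 14.55
position: [0.4648, -0.0618, 0.2098]
tool_rot: [3.105, 0.47, 0.013]
ft_force: [1.2, -0.9, -1.0]
grip_width: 0.552
```

```bash
python3 -c "
from h import *
ang()
snap('wrist','w3');snap('side','s3');snap('scene','sc3')
crop('w3',200,0,380,240,2.5,'c4')
crop('s3',200,180,400,330,4,'c5')
"
```

```text
t 14.55 p [ 0.4648 -0.0618  0.2098] F [ 1.24 -0.87 -0.96] M [0.033 0.093 0.04 ] w 0.552
[[0.955, 0.296, 0.009], [0.296, -0.955, -0.0], [0.008, 0.003, -1.0]]
a deg 17.74 arc mm -44.91 r 0.1398 F left on tool -1.21 tau [-0.000e+00 -2.798e+01 -3.100e-01 -3.165e+01 -4.000e-02  2.100e-01
 -1.000e-02]
```

View pics/c4.png

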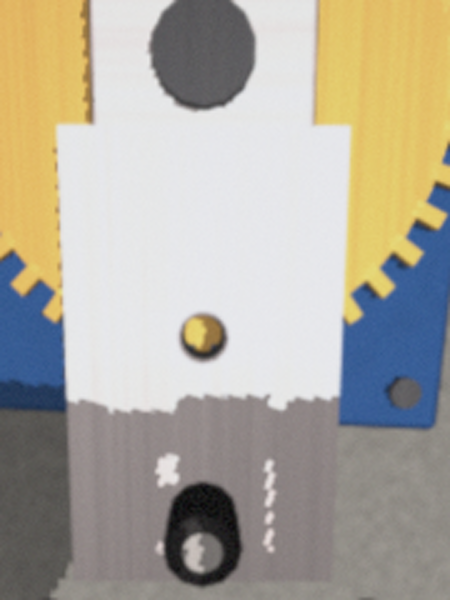

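View pics/c5.png

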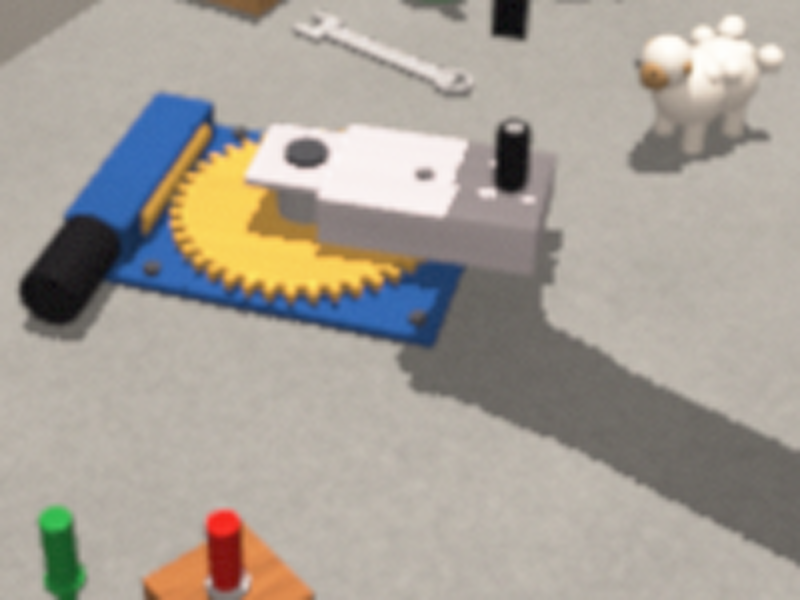

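```bash
python3 -c "
from h import *
for t,x,y in(('wrist2',283,136),('wL',283,136),('wL2',283,136),('wR',283,136),('wR2',283,136),('w3',281,135)): crop(t,x-22,y-22,x+22,y+22,6,'z_'+t)
import cv2
cv2.imwrite('pics/z.png',np.hstack([cv2.imread(f'pics/z_{t}.png') for t in('wL2','w3','wR2')]))
d=load('w3')
k=atz(d,281,221,.114);h=atz(d,281,134.5,.066);p=atz(d,281,20,.072);print(k,h,p)
print(np.degrees(np.arctan2(*(p-h)[[1,0]])),np.linalg.norm(p-h),np.degrees(np.arctan2(*(p-k)[[1,0]])))
print('cam',-np.array(d['R']).T@d['t'])
s=load('s3'); print(atz(s,200+425/4,180+173.5/4,.066))
print(ctrl.get_state()['joint_positions'])
"
```

```text
[ 0.45940081 -0.06249728  0.114     ] [ 0.51725198 -0.04451613  0.066     ] [ 0.59774976 -0.01972132  0.072     ]
17.11980964212339 0.08444332066979801 17.18103062536891
cam [ 0.53094591 -0.04119703  0.36499452]
[ 0.51487544 -0.04416883  0.066     ]
[-0.05218725 -0.05852762  0.12311537  1.92755357  0.00759122  1.2732989
 -1.20184043]
```

View pics/z.png

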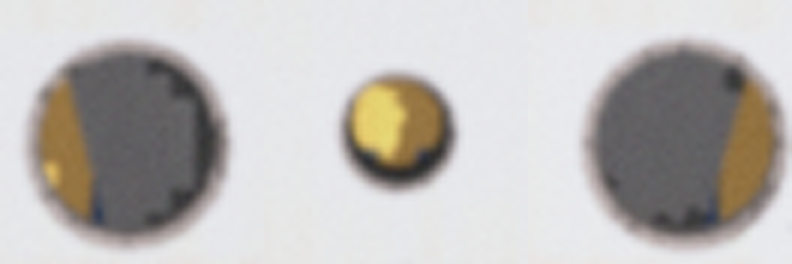

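>>> {"op": "carry_out", "data": {
  "rows": [
    {"offset":[0.011,-0.051,0],"rot":[0,0,0],"gripper":0.55},
    {"offset":[0.011,-0.051,0],"rot":[0,0,0],"gripper":0.55},
    {"offset":[0.011,-0.051,0],"rot":[0,0,0],"gripper":0.55},
    {"offset":[0.011,-0.051,0],"rot":[0,0,0],"gripper":0.55},
    {"offset":[0.011,-0.051,0],"rot":[0,0,0],"gripper":0.55},
    {"offset":[0.011,-0.051,0],"rot":[0,0,0],"gripper":0.55},
    {"offset":[0.011,-0.051,0],"rot":[0,0,0],"gripper":0.55},
    {"offset":[0,0,0],"rot":[0,0,0],"gripper":0.55},
    {"offset":[0,0,0],"rot":[0,0,0],"gripper":0.55}
  ]
}}

```text
time: 15.82
position: [0.4295, 0.3011, 0.2039]
tool_rot: [3.104, 0.47, -0.004]
ft_force: [-0.4, 0.5, -0.3]
grip_width: 0.554
```

```bash
python3 -c "
from h import *
st();todo([.4355,.309,.069])
snap('wrist','w4');snap('side','s4')
"
```

```text
t 15.82 p [0.4295 0.3011 0.2039] F [-0.36  0.46 -0.27] M [ 0.029  0.109 -0.014] w 0.554
[[0.955, 0.296, -0.002], [0.296, -0.955, -0.002], [-0.003, 0.002, -1.0]]
tool offset [ 0.0084 -0.006   0.1348]
```

View pics/w4.png

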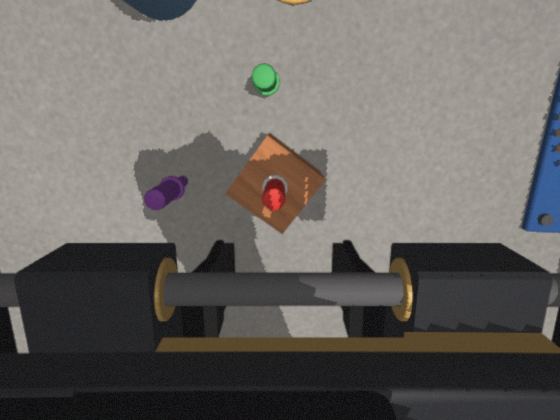

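View pics/s4.png

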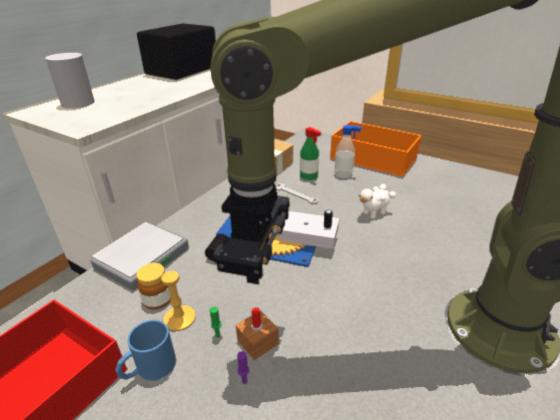

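```bash
python3 -c "
from h import *
d=load('w4'); crop('w4',215,125,335,240,6,'c6')
print(atz(d,274,201,.099),atz(d,275,187,.055))
print(proj(load('s4'),[.4295,.3011,.2039]))
"
```

```text
[0.43389549 0.30912553 0.099     ] [0.43548765 0.30976276 0.055     ]
[257.66876537 269.16095675]
```

View pics/c6.png

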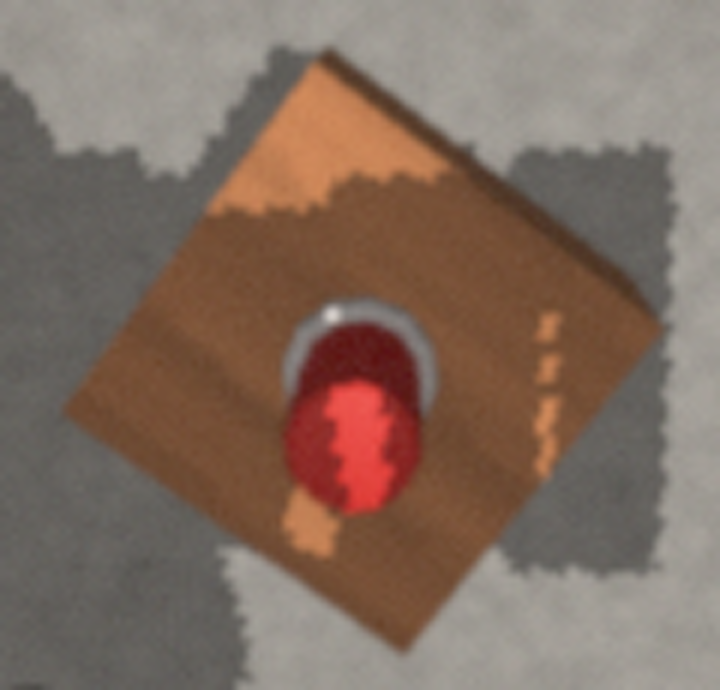

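>>> {"op": "carry_out", "data": {
  "rows": [
    {"offset":[0.008,-0.006,0.03],"rot":[0,0,0],"gripper":0.55},
    {"offset":[0,0,0.045],"rot":[0,0,0],"gripper":0.55},
    {"offset":[0,0,0],"rot":[0,0,0],"gripper":0.55}
  ]
}}

```text
time: 16.3
position: [0.434, 0.3071, 0.1273]
tool_rot: [3.103, 0.466, -0.011]
ft_force: [0.3, 0.0, -0.8]
grip_width: 0.551
```

```bash
python3 -c "
from h import *
st();todo([.435,.309,.069])
snap('wrist','w5')
"
```

```text
t 16.3 p [0.434  0.3071 0.1273] F [ 0.25  0.   -0.82] M [ 0.011  0.103 -0.042] w 0.551
[[0.956, 0.294, -0.006], [0.294, -0.956, -0.005], [-0.007, 0.003, -1.0]]
tool offset [ 0.0019 -0.0017  0.0583]
```

View pics/w5.png

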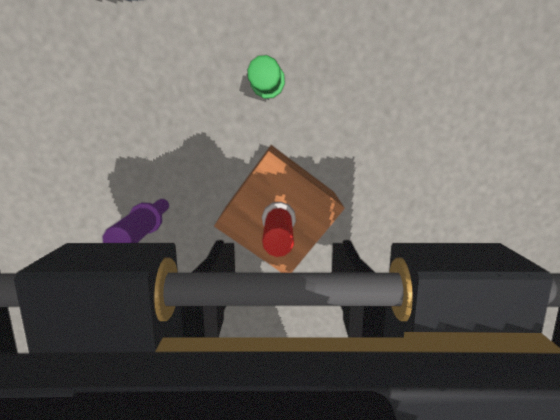

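>>> {"op": "carry_out", "data": {
  "grip_force": 20,
  "rows": [
    {"offset":[0.002,-0.002,0.02],"rot":[0,0,0],"gripper":0.55},
    {"offset":[0,0,0.025],"rot":[0,0,0],"gripper":0.55},
    {"offset":[0,0,0.013],"rot":[0,0,0],"gripper":0.55},
    {"offset":[0,0,0],"rot":[0,0,0],"gripper":0.4},
    {"offset":[0,0,0],"rot":[0,0,0],"gripper":0.1},
    {"offset":[0,0,0],"rot":[0,0,0],"gripper":0.1},
    {"offset":[0,0,0],"rot":[0,0,0],"gripper":0.1},
    {"offset":[0,0,0],"rot":[0,0,0],"gripper":0.1}
  ]
}}

```text
time: 17.35
position: [0.4376, 0.313, 0.0732]
tool_rot: [-3.106, -0.47, -0.002]
ft_force: [-0.7, -1.3, 3.8]
grip_width: 0.199
```

```bash
python3 -c "
from h import *
st()
snap('wrist','w6')
"
```

```text
t 17.35 p [0.4376 0.313  0.0732] F [-0.66 -1.34  3.77] M [-0.219  0.161  0.011] w 0.199
[[0.955, 0.296, 0.001], [0.296, -0.955, 0.0], [0.001, 0.0, -1.0]]
```

View pics/w6.png

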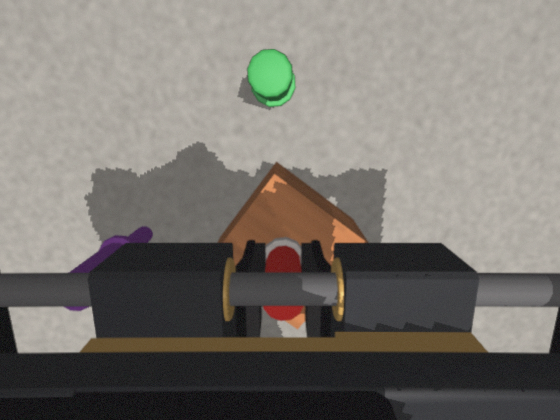

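>>> {"op": "carry_out", "data": {
  "rows": [
    {"offset":[0,0.002,-0.01],"rot":[0,0,0],"gripper":0.1},
    {"offset":[0,0,-0.02],"rot":[0,0,0],"gripper":0.1},
    {"offset":[0,0,-0.03],"rot":[0,0,0],"gripper":0.1},
    {"offset":[0,0,-0.04],"rot":[0,0,0],"gripper":0.1},
    {"offset":[0,0,0],"rot":[0,0,0],"gripper":0.1},
    {"offset":[0,0,0],"rot":[0,0,0],"gripper":0.1}
  ]
}}

```text
time: 18.15
position: [0.4373, 0.3106, 0.172]
tool_rot: [3.106, 0.47, -0.001]
ft_force: [-0.4, -0.2, -1.1]
grip_width: 0.197
```

```bash
python3 -c "
from h import *
st();todo([.5165,-.0444,.175])
snap('wrist','w7');snap('side','s7');snap('scene','c7');crop('s7',180,180,330,320,5,'c8')
"
```

```text
t 18.15 p [0.4373 0.3106 0.172 ] F [-0.42 -0.2  -1.05] M [ 0.005  0.134 -0.018] w 0.197
[[0.955, 0.296, -0.001], [0.296, -0.955, -0.001], [-0.001, 0.0, -1.0]]
tool offset [-0.0294  0.3625 -0.0028]
```

View pics/w7.png

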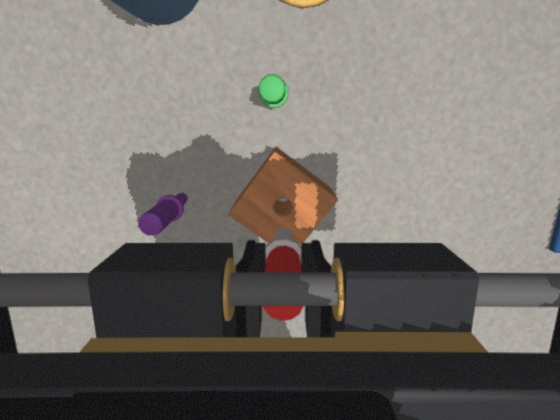

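View pics/c8.png

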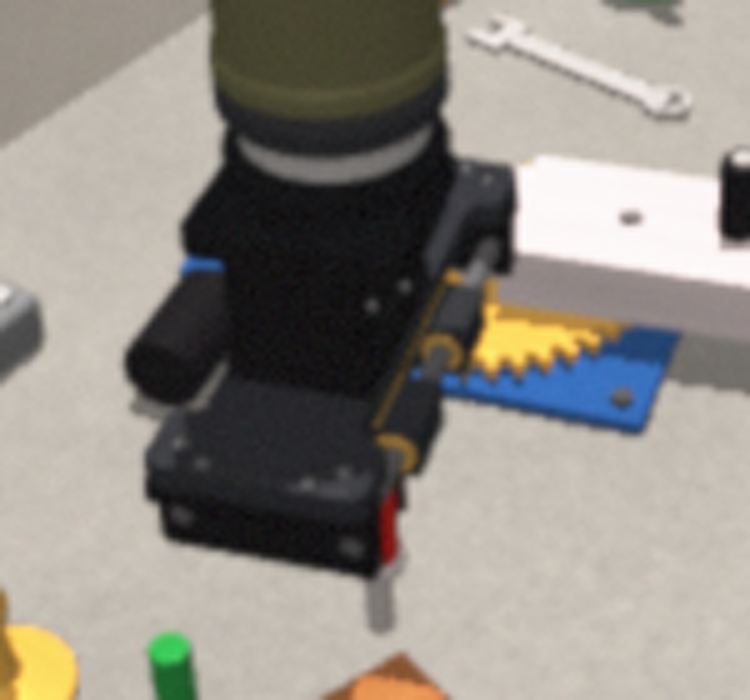

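```bash
python3 -c "
from h import *
d=load('w7');s=load('s7')
p=ctrl.get_state()['position']
for n,z in(('tip',.113),('collar',.149),('headtop',.198)): print(n,proj(d,[p[0],p[1],z]),(proj(s,[p[0],p[1],z])-[180,180])*5)
crop('w7',243,200,323,330,4.5,'c9')
"
```

```text
tip [282.79403393 229.12998875] [369.77847817 624.99020291]
collar [282.76571199 250.28755713] [365.04063587 559.76711449]
headtop [282.7048103  295.75090298] [358.16318807 465.03374925]
```

View pics/c9.png

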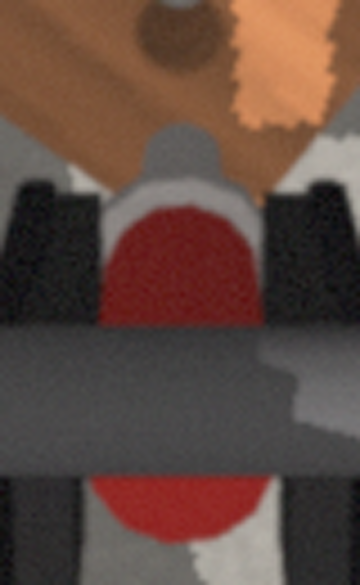

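>>> {"op": "carry_out", "data": {
  "rows": [
    {"offset":[-0.003,0.045,-0.01],"rot":[0,0,0],"gripper":0.1},
    {"offset":[-0.003,0.045,0],"rot":[0,0,0],"gripper":0.1},
    {"offset":[-0.003,0.045,0],"rot":[0,0,0],"gripper":0.1},
    {"offset":[-0.003,0.045,0],"rot":[0,0,0],"gripper":0.1},
    {"offset":[-0.003,0.045,0],"rot":[0,0,0],"gripper":0.1},
    {"offset":[-0.003,0.045,0],"rot":[0,0,0],"gripper":0.1},
    {"offset":[-0.003,0.045,0],"rot":[0,0,0],"gripper":0.1},
    {"offset":[-0.003,0.045,0],"rot":[0,0,0],"gripper":0.1},
    {"offset":[0,0,0],"rot":[0,0,0],"gripper":0.1},
    {"offset":[0,0,0],"rot":[0,0,0],"gripper":0.1}
  ]
}}

```text
time: 19.55
position: [0.5208, -0.0393, 0.1816]
tool_rot: [-3.105, -0.47, 0.003]
ft_force: [-0.1, 0.6, -0.2]
grip_width: 0.194
```

```bash
python3 -c "
from h import *
st();todo([.5198,-.0434,.14])
"
```

```text
t 19.55 p [ 0.5208 -0.0393  0.1816] F [-0.14  0.56 -0.24] M [ 0.078  0.078 -0.012] w 0.194
[[0.955, 0.296, -0.002], [0.296, -0.955, 0.001], [-0.001, -0.001, -1.0]]
tool offset [-0.0021  0.0037  0.0416]
```

>>> {"op": "carry_out", "data": {
  "rows": [
    {"offset":[-0.002,0.0035,0.02],"rot":[0,0,0],"gripper":0.1},
    {"offset":[0,0,0.02],"rot":[0,0,0],"gripper":0.1},
    {"offset":[0,0,0],"rot":[0,0,0],"gripper":0.1},
    {"offset":[0,0,0],"rot":[0,0,0],"gripper":0.1}
  ]
}}

```text
time: 20.05
position: [0.5209, -0.0429, 0.1432]
tool_rot: [-3.106, -0.473, -0.001]
ft_force: [-0.0, -0.0, -0.0]
grip_width: 0.198
```

```bash
python3 -c "
from h import *
s=st();todo([.5198,-.0434,.139])
d=snap('wrist','w8');e=snap('side','s8');c=snap('scene','sc8')
crop('s8',260,140,380,260,6,'c10'); crop('w8',200,100,370,340,2.5,'c11');crop('sc8',230,190,330,290,6,'c12')
h=[.5165,-.0444,.066]
print('hole side',(proj(e,h)-[260,140])*6,'wrist',proj(d,h))
"
```

```text
t 20.05 p [ 0.5209 -0.0429  0.1432] F [-0.02 -0.02 -0.01] M [0.007 0.097 0.009] w 0.198
[[0.955, 0.298, 0.001], [0.298, -0.955, 0.0], [0.001, 0.0, -1.0]]
tool offset [-0.0012  0.0002  0.0042]
hole side [274.66767738 498.94360855] wrist [282.83625843 226.77997351]
```

View pics/c10.png

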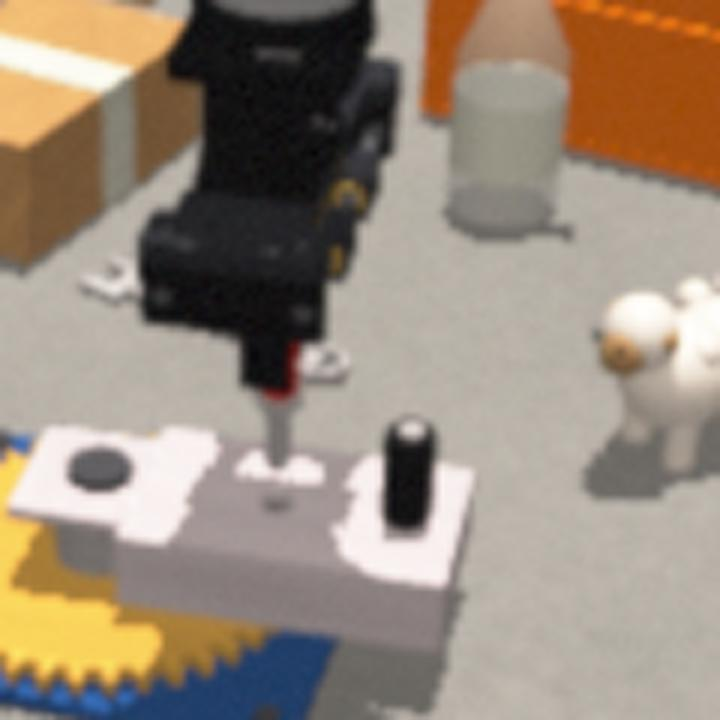

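View pics/c11.png

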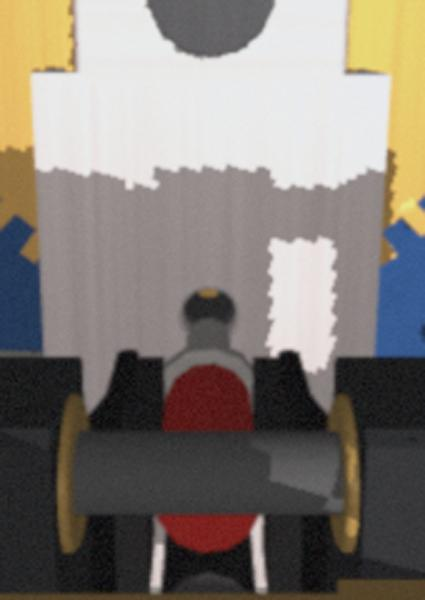

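View pics/c12.png

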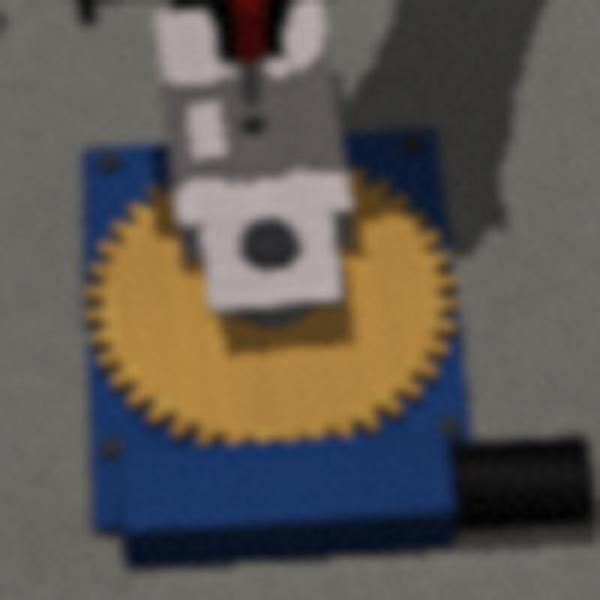

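```bash
python3 -c "
from h import *
s=ctrl.get_state();R=Ro.from_rotvec(s['tool_rot']).as_matrix();p=s['position']
d=load('w8');e=load('s8');c=load('sc8')
f=lambda n,X:print(n,X.round(4),'tool rel TCP',(R.T@(X-p))[:2].round(4))
f('hole w',atz(d,283.6,225,.066)); f('hole s',atz(e,260+277/6,140+503/6,.066)); f('hole sc',atz(c,230+254/6,190+124/6,.066))
f('tip w',atz(d,283.2,236,.084)); f('tip s',atz(e,260+279/6,140+469/6,.084)); f('tip sc',atz(c,230+252/6,190+97/6,.084))
print(-np.array(d['R']).T@d['t'])
"
```

```text
hole w [ 0.5179 -0.0445  0.066 ] tool rel TCP [-0.0036 -0.0001]
hole s [ 0.514  -0.0421  0.066 ] tool rel TCP [-0.0066 -0.0035]
hole sc [ 0.5193 -0.0428  0.066 ] tool rel TCP [-0.0017 -0.0013]
tip w [ 0.5162 -0.0447  0.084 ] tool rel TCP [-0.0052 -0.0004]
tip s [ 0.5144 -0.0437  0.084 ] tool rel TCP [-0.0067 -0.0019]
tip sc [ 0.5154 -0.0442  0.084 ] tool rel TCP [-0.0058 -0.0011]
[ 0.58810844 -0.02223905  0.29777664]
```

>>> {"op": "carry_out", "data": {
  "rows": [
    {"offset":[0.0015,0,0.01],"rot":[0,0,0],"gripper":0.1},
    {"offset":[0,0,0.003],"rot":[0,0,0],"gripper":0.1},
    {"offset":[0,0,0],"rot":[0,0,0],"gripper":0.1}
  ]
}}

```text
time: 20.58
position: [0.5216, -0.0435, 0.129]
tool_rot: [-3.106, -0.47, 0.002]
ft_force: [-0.2, 0.1, -0.9]
grip_width: 0.199
```

```bash
python3 -c "
from h import *
s=st()
d=snap('wrist','w9');e=snap('side','s9');c=snap('scene','sc9')
crop('s9',270,190,340,240,8,'c10'); crop('w9',235,190,335,290,6,'c11');crop('sc9',250,190,300,240,10,'c12')
import cv2
a=[cv2.resize(cv2.imread(f'pics/c1{i}.png'),None,fx=g,fy=g) for i,g in ((0,.9),(1,.6),(2,.72))]
H=360
cv2.imwrite('pics/m9.png',np.hstack([a[0][:H,130:430],a[1][:H],a[2][:H][:, :]])[:, :800])
"
```

```text
t 20.57 p [ 0.5216 -0.0435  0.129 ] F [-0.24  0.09 -0.9 ] M [ 0.016  0.091 -0.025] w 0.199
[[0.955, 0.296, -0.001], [0.296, -0.955, -0.0], [-0.001, -0.0, -1.0]]
```

View pics/c10.png

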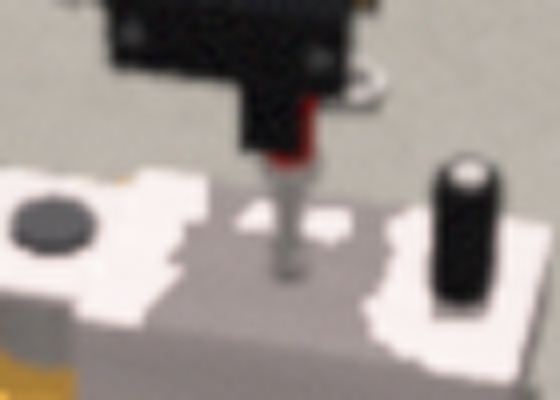

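View pics/c11.png

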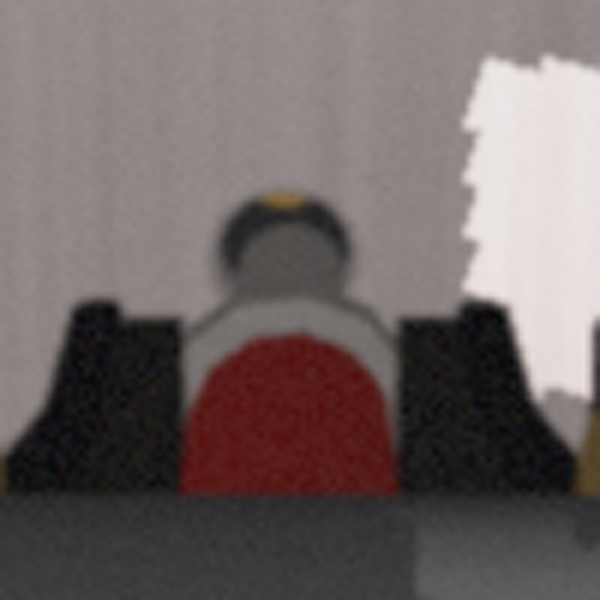

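View pics/c12.png

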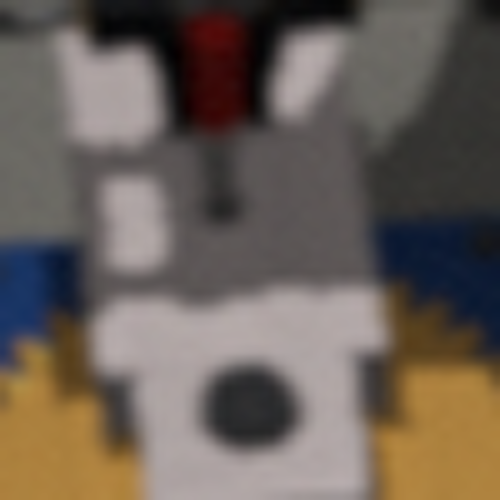

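>>> {"op": "carry_out", "data": {
  "rows": [
    {"offset":[0.001,-0.0004,0.003],"rot":[0,0,0],"gripper":0.1},
    {"offset":[0,0,0.005],"rot":[0,0,0],"gripper":0.1},
    {"offset":[0,0,0.004],"rot":[0,0,0],"gripper":0.1},
    {"offset":[0,0,0],"rot":[0,0,0],"gripper":0.1}
  ]
}}

```text
time: 21.22
position: [0.5224, -0.0428, 0.117]
tool_rot: [-3.106, -0.47, 0.001]
ft_force: [0.4, 0.0, -1.2]
grip_width: 0.201
```

>>> {"op": "carry_out", "data": {
  "rows": [
    {"offset":[0,0,0.004],"rot":[0,0,0],"gripper":0.1},
    {"offset":[0,0,0.004],"rot":[0,0,0],"gripper":0.1},
    {"offset":[0,0,0],"rot":[0,0,0],"gripper":0.1}
  ]
}}

```text
time: 21.6
position: [0.5225, -0.0428, 0.1091]
tool_rot: [-3.106, -0.47, 0.001]
ft_force: [0.1, 0.0, -0.2]
grip_width: 0.206
```

>>> {"op": "carry_out", "data": {
  "rows": [
    {"offset":[0,0,0.004],"rot":[0,0,0],"gripper":0.1},
    {"offset":[0,0,0.004],"rot":[0,0,0],"gripper":0.1},
    {"offset":[0,0,0.004],"rot":[0,0,0],"gripper":0.1},
    {"offset":[0,0,0],"rot":[0,0,0],"gripper":0.1}
  ]
}}

```text
time: 22.1
position: [0.5225, -0.0428, 0.097]
tool_rot: [-3.106, -0.47, 0.001]
ft_force: [-0.1, -0.4, -2.4]
grip_width: 0.201
```

>>> {"op": "carry_out", "data": {
  "rows": [
    {"offset":[0,0,0.003],"rot":[0,0,0],"gripper":0.1},
    {"offset":[0,0,0.003],"rot":[0,0,0],"gripper":0.1},
    {"offset":[0,0,0],"rot":[0,0,0],"gripper":0.1}
  ]
}}

```text
time: 22.48
position: [0.5226, -0.0428, 0.0912]
tool_rot: [-3.106, -0.47, 0.001]
ft_force: [-1.9, -0.2, -2.6]
grip_width: 0.2
```

```bash
python3 -c "
from h import *
s=st()
d=snap('wrist','w10');e=snap('side','s10')
crop('s10',270,170,350,240,8,'c13')
"
```

```text
t 22.48 p [ 0.5226 -0.0428  0.0912] F [-1.9  -0.21 -2.56] M [0.017 0.399 0.046] w 0.2
[[0.955, 0.296, -0.0], [0.296, -0.955, -0.0], [-0.0, -0.0, -1.0]]
```

View pics/c13.png

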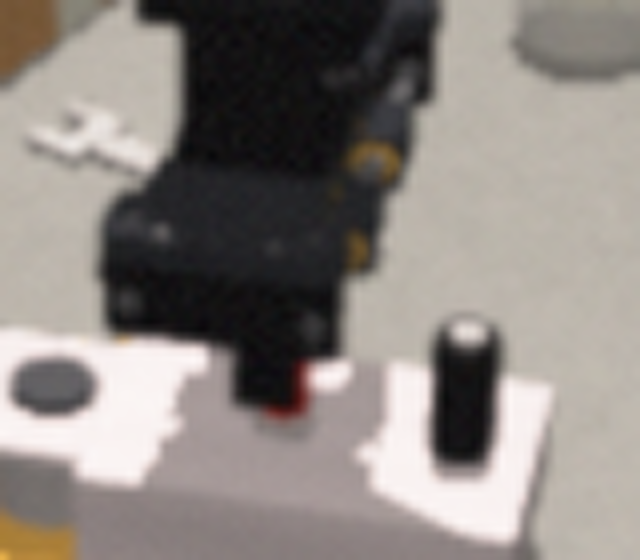

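>>> {"op": "carry_out", "data": {
  "rows": [
    {"offset":[-0.0008,0,0.002],"rot":[0,0,0],"gripper":0.1},
    {"offset":[0,0,0.002],"rot":[0,0,0],"gripper":0.1},
    {"offset":[0,0,0],"rot":[0,0,0],"gripper":0.1}
  ]
}}

```text
time: 22.95
position: [0.5226, -0.0433, 0.0892]
tool_rot: [3.106, 0.47, 0.002]
ft_force: [-4.7, -0.7, 7.5]
grip_width: 0.202
```

>>> {"op": "carry_out", "data": {
  "rows": [
    {"offset":[0,0,0],"rot":[0,0,0],"gripper":0.45},
    {"offset":[0,0,0],"rot":[0,0,0],"gripper":0.45},
    {"offset":[0,0,-0.01],"rot":[0,0,0],"gripper":0.5},
    {"offset":[0,0,-0.03],"rot":[0,0,0],"gripper":0.5},
    {"offset":[0,0,-0.05],"rot":[0,0,0],"gripper":0.5},
    {"offset":[-0.04,0,-0.03],"rot":[0,0,0],"gripper":0.5},
    {"offset":[0,0,0],"rot":[0,0,0],"gripper":0.5},
    {"offset":[0,0,0],"rot":[0,0,0],"gripper":0.5}
  ]
}}

```text
time: 23.95
position: [0.4841, -0.0547, 0.2076]
tool_rot: [-3.106, -0.47, -0.001]
ft_force: [-0.4, 1.2, -0.1]
grip_width: 0.499
```

```bash
python3 -c "
from h import *
s=st()
d=snap('wrist','w11');e=snap('side','s11')
crop('s11',240,170,360,260,6,'c14')
"
```

```text
t 23.95 p [ 0.4841 -0.0547  0.2076] F [-0.36  1.22 -0.11] M [ 0.087  0.056 -0.043] w 0.499
[[0.955, 0.296, 0.001], [0.296, -0.955, 0.0], [0.001, 0.0, -1.0]]
```

View pics/c14.png

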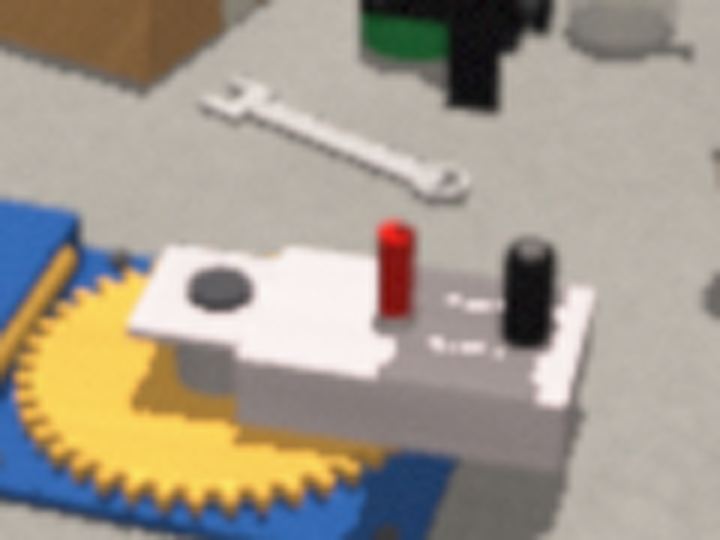

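View pics/w11.png

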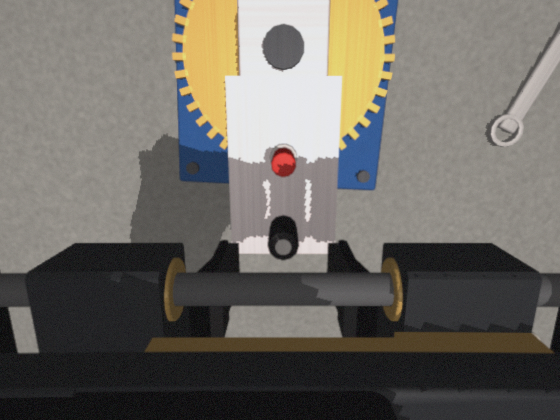

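```bash
python3 -c "
from h import *
d=load('w11');e=load('s11')
print(tri([(d,283.5,162),(e,240+397/6,170+233/6)]))
for z in (.115,.139): print(z,(proj(e,[.5165,-.0444,z])-[240,170])*6,proj(d,[.5165,-.0444,z]))
"
```

```text
(array([ 0.51882121, -0.04497002,  0.11217375]), [array([0.62674498, 2.2795508 ]), array([-0.61076221,  0.0738658 ])])
0.115 [397.37860513 230.26027325] [282.38510124 167.73665196]
0.139 [398.7584127  185.09623256] [282.31408187 173.23968773]
```

The pin's head top sits at about 0.112–0.115 m, so it is fully seated and upright. A miss would put it at 0.139 m. The gripper is clear, so I'm handing in the job.

```bash
python3 -c "
from h import *
print(workorder.close_job())
"
```

```text
the job is handed in; nothing more can be done
None
```

I checked the gear's free play, left the swing arm in the middle of it, and fitted the red pin through the arm into the gear. The job is handed in at about 24 s of the 64 s allowed; it reports no verdict.

- **Free play:** I rocked the arm left and then right until the gear resisted, peaking at about 5 N and 6.5 N at the knob. That is roughly 0.035 and 0.045 rad of winding, against the 0.1 rad limit. The two ends are about 71 mm apart at the knob, and I left the arm within 1 mm of the middle by the gripper's reading.
- **Pin:** It went down with no sign of catching on the gear until its collar met the arm, at about 7.5 N. I then let go and moved the gripper clear.
- **Last checks:** The pictures show the pin upright with its head top at about 0.112 m. Seated should be 0.115 m, and a miss would be 0.139 m. The wrist and side cameras disagreed by about 2 pixels, within calibration.
- **Other goods:** The robot did not touch any of them. I did not measure their positions at the end; those visible in the last pictures looked unmoved.

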